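# Sort kiln props by weight into the red and blue lanes

### The arm

A 7-joint arm with a two-finger parallel gripper is mounted at the origin on the work surface. World frame = base frame: x ahead of the robot, y to its left, z up, the work surface at z = 0. Lengths are in m, angles in rad, forces in N, time in s.
With the tool pointing down it reaches from about 0.425 to 1.025 m from the base axis. Payload 9.4 kg.
Tool frame: the origin (TCP) lies at the centre of the arm's flange, where the gripper is bolted on; the fingertips stand 186 mm ahead of it and the grasp point (between the pads) lies 167 mm ahead of it; z points along the fingers, x is the direction in which the jaws open and shut, and the axes are right-handed (so a half turn about z gives the same grasp; the last joint's range is limited). The gripper opens to 93 mm and grips with 3 to 60 N. Pads are 15 mm wide; open, the fingers measure 128 mm over their backs; the gripper's body (75 mm by 188 mm) begins 65 mm behind the grasp point.
Start: joints at [-1.214, 0.599, -0.003, 1.599, 0.002, 0.943, -0.08], TCP at [0.305, 0.658, 0.405] pointing down, gripper open.
Joint ranges: [-2.57, 2.57], [-0.35, 1.97], [-1.29, 1.29], [0.11, 2.56], [-1.05, 4.19], [0.11, 1.86], [-2.63, 2.63]. Speed limits (rad/s): [2.22, 2.22, 3.01, 3.01, 3.14, 3.14, 3.14].

### API

Orientations are given as a rotation vector (axis times angle).
In Python, from plant import arm gives the robot as it stands.
- The arm moves only by the tool arm_command, never from a script. Its argument "deltas" is a list of rows, each an object of numbers: "dx", "dy", "dz": the shift along the tool's x, y, z in m; "twist": the turn about the tool's z in rad; "grip": the finger opening in m, from 0 to 0.093. In form: [{"dx": .., "dy": .., "dz": .., "twist": .., "grip": ..}, ...]. A call has 1 to 20 rows; each row is the pose to reach, as a shift and turn from the pose measured when the call began, along the tool's axes at that moment; what a row does not reach only later rows make up. A row lasts 1/8 s, in which the tool goes at most 62.5 mm and 10.7 degrees, less where a joint would pass 70% of its speed; a pose out of reach is approached as far as the arm can. A call with a gripper value outside its range is refused whole. The fingers move at their own pace and stop on an object; the grip force is fixed at half the most. Time passes only in rows, so rows that repeat a pose let the fingers close. It gives the time, the measured TCP pose, the force and the opening at its end, in the units of the state.
- arm.observe(): the state, without advancing time (a new reading comes with each control period).
- arm.get_image(name): name is "side" or "top" or "wrist"; returns a dict with "img" (480x640x3 uint8, red, green, blue), "fx", "fy", "cx", "cy" (pixels), "world_from_camera" (4x4, takes a point from camera to world coordinates). Camera axes: x right, y down, z forward; pixel columns grow to the right and rows downward; lengths in m; the calibration is good to about 2 mm. The wrist camera is an equidistant fisheye: a pixel r from the principal point sees the ray r / f radians off the axis. A picture is of the moment at which its call begins. There is no depth.
- arm.job_done(): hands the job in, once; it reports no verdict.
Trained networks look in the newest picture that a camera, given by its name, has taken for a name from the list of things; names that differ only in an ending like _2 or _b are one class to them, and where a whole thing is asked for, a point or a joint stands for the part that bears it (a point fixed in the world has none). Each returns a list of dicts, best first, with "conf" (0 to 1); they miss things now and then, are a little off and sometimes report something else, mostly with a low value. They report only what shows in the picture. A call takes as long as a camera call.
- arm.look_for(camera, query): "uv" ([column, row] in pixels, amid what is visible of it).
The state is a dict: "clock": time; "joint_pos": joint angles; "joint_vel": joint speeds; "tau": joint torques, N m; "tool_pos": TCP position; "ee_rot": TCP orientation; "force": force on the tool from outside, world axes, zero at the start; "ft_torque": the same for the moment, N m; "width": finger opening in m.
Only numpy, scipy, OpenCV 4.12 (cv2) and the standard library are available. Lean on these libraries where they do the work, as an engineer would, in place of code of your own. Each camera call takes 0.05 s, during which the arm holds its last target. There are 200 camera calls.

### The job

Two kiln props that look alike stand on the ware board; each is either solid (about half a kilo) or hollow (under 200 g), and both may be of the same kind. One prop after the other: lift it just clear of the board, a centimetre or two, hold it still for a second to feel its weight, then stand it in the lane where it belongs (solid in red, hollow in blue) and slide it gently along until it touches the backstop, or the prop already there, without shoving the backstop along. Set everything down softly, keep the props upright and leave the other things on the table alone.

Things in the scene. Friction and masses are not known exactly. Their poses are not given: they have to be found in the camera images.
- prop_a: a square fired-clay kiln prop, off-white, 48 x 48 mm and 100 mm tall, closed on all sides, standing upright on the ware board; origin at the centre of its underside, z up, x and y square to its side faces. Outwardly the two props are alike: each is either solid (0.46 to 0.56 kg) or hollow (0.14 to 0.18 kg); both may be of the same kind
- prop_b: a square fired-clay kiln prop, off-white, 48 x 48 mm and 100 mm tall, closed on all sides, standing upright on the ware board; origin at the centre of its underside, z up, x and y square to its side faces. Outwardly the two props are alike: each is either solid (0.46 to 0.56 kg) or hollow (0.14 to 0.18 kg); both may be of the same kind
- ware_board: the fixed dark wooden board that the props start on, 260 mm (x) by 160 mm (y), 18 mm thick; origin at the centre of its underside, its top 18 mm above the table
- red_lane: the red storage lane, for solid (heavy) props: a straight open-topped trough fixed to the table, 240 mm long (x) and 74 mm wide (y) outside, red side walls 8 mm thick and 32 mm high, 58 mm clear between them. Its plywood floor is 12 mm above the table and cushioned: it gives 1 mm per 3 N, 7 mm at most. Origin at the centre of its underside (table height); x runs along the lane from its open mouth (x = -120 mm, the end near the robot) to the closed end (x = +120 mm); z up
- blue_lane: the blue storage lane, for hollow (light) props: a straight open-topped trough fixed to the table, 240 mm long (x) and 74 mm wide (y) outside, blue side walls 8 mm thick and 32 mm high, 58 mm clear between them. Its plywood floor is 12 mm above the table and cushioned: it gives 1 mm per 3 N, 7 mm at most. Origin at the centre of its underside (table height); x runs along the lane from its open mouth (x = -120 mm, the end near the robot) to the closed end (x = +120 mm); z up
- red_stop (a point): middle of the lower edge (12 mm above the table) of the front face of the red lane's backstop, an upright red plate 52 mm wide, 64 mm tall and 10 mm thick that slides along the lane; its face looks to the mouth and starts 20 to 70 mm beyond the lane's centre; same axes as the lane. It is stiff: it stays where it is left and yields only to a push of about 8 N, so a prop slid up to it meets a clear rise of force
- blue_stop (a point): middle of the lower edge (12 mm above the table) of the front face of the blue lane's backstop, an upright blue plate 52 mm wide, 64 mm tall and 10 mm thick that slides along the lane; its face looks to the mouth and starts 20 to 70 mm beyond the lane's centre; same axes as the lane. It is stiff: it stays where it is left and yields only to a push of about 8 N, so a prop slid up to it meets a clear rise of force
- bowl1: bystander: a bisque bowl, 104 mm across and 50 mm tall, loose; origin under its centre; leave alone
- bowl2: bystander: a bisque bowl, 104 mm across and 50 mm tall, loose; origin under its centre; leave alone
- bowl3: bystander: a bisque bowl, 104 mm across and 50 mm tall, loose; origin under its centre; leave alone
- bowl4: bystander: a bisque bowl, 104 mm across and 50 mm tall, loose; origin under its centre; leave alone
- wood_rib: bystander: a wooden spatula-like pottery tool, 200 mm long, lying beside the ware board on its right; leave alone
- clay_block: bystander: a grey block of clay, 140 x 90 x 70 mm, 1.7 kg, left of the lanes; origin under its centre; leave alone

How it is judged:
By the outcome, as a careful person would: the job done as asked, in the order asked, and still so for the second after the job is handed in, with the robot touching nothing.
It also fails if it takes over 70 s, if anything falls off the work surface, if the arm or the gripper's body presses on something with over 40 N, if the wrist force passes 120 N, or if a joint passes its speed limit or range.

## Working session

There is one attempt and no reset: what is moved stays moved. The work goes in short steps, Python scripts to look and compute and a tool call to move; the robot and the scene stay as the last step left them, time stands still between calls to the robot, and variables do not carry over. Pictures are saved under pics/ and viewed, about 8 in all and at most 12, crops included, and the job is handed in when it is done.

Besides the shell and the picture viewer there is one more tool, called after "Emit:" as a command line: name --argument value ..., lists and objects as JSON in quotes. arm_command: Moves the arm, as the interface text tells. Its arguments: {"type":"object","properties":{"deltas":{"type":"array","items":{"type":"object","properties":{"dx":{"type":"number"},"dy":{"type":"number"},"dz":{"type":"number"},"twist":{"type":"number"},"grip":{"type":"number"}}}}},"required":["deltas"]}

```bash
ls; mkdir -p pics; python3 - <<'E'
from plant import arm
import cv2,numpy as np
np.set_printoptions(precision=4,suppress=True)
s=arm.observe()
for k in s: print(k,np.array(s[k]))
for c in("top","side"):
    d=arm.get_image(c); cv2.imwrite(f"pics/{c}0.png",d["img"][...,::-1]); print(c,d["fx"],d["fy"],d["cx"],d["cy"]); print(np.array(d["world_from_camera"]))
    for q in("prop_a","red_stop","blue_stop","red_lane","blue_lane","ware_board"):
        print(q,[(np.round(r["uv"]),round(r["conf"],2)) for r in arm.look_for(c,q)])
E
```

```text
pics
clock 0.0
joint_pos [-1.2137  0.6001 -0.0025  1.6001  0.0018  0.9429 -0.0798]
joint_vel [ 0.0007 -0.0004  0.0002 -0.0007  0.0003 -0.0007  0.0001]
tau [  0.0014 -76.5067   1.4979 -25.237   -0.0524   0.0168   0.0002]
tool_pos [0.3046 0.6577 0.4039]
ee_rot [ 2.6466  1.6909 -0.0019]
force [-0.4871  0.1143 -0.1002]
ft_torque [-0.0584  0.0049  0.0266]
width 0.09305552932910105
top 572.8973107834588 572.8973107834588 319.0901175147074 236.4416406542186
[[ 0.0224 -0.9964  0.0814  0.4653]
 [-0.9997 -0.0225 -0.0003  0.0205]
 [ 0.0021 -0.0814 -0.9967  1.3745]
 [ 0.      0.      0.      1.    ]]
prop_a [(array([428., 310.]), 0.89), (array([434., 242.]), 0.69)]
red_stop [(array([306., 223.]), 0.71), (array([228., 214.]), 0.19)]
blue_stop [(array([309., 223.]), 0.69), (array([228., 214.]), 0.48)]
red_lane [(array([307., 256.]), 0.9)]
blue_lane [(array([230., 248.]), 0.97), (array([144., 306.]), 0.45)]
ware_board [(array([418., 276.]), 0.73)]
side 486.31086066527075 486.31086066527075 317.3635486278529 236.8487860230973
[[ 0.8986 -0.2505  0.3603  0.1145]
 [-0.4386 -0.5394  0.7188 -0.9628]
 [ 0.0143 -0.8039 -0.5945  0.8477]
 [ 0.      0.      0.      1.    ]]
prop_a [(array([357., 292.]), 0.79), (array([291., 308.]), 0.61)]
red_stop [(array([309., 226.]), 0.75)]
blue_stop [(array([290., 196.]), 0.61)]
red_lane [(array([288., 243.]), 0.87), (array([378., 232.]), 0.66)]
blue_lane [(array([273., 212.]), 0.74)]
ware_board [(array([320., 321.]), 0.88)]
```

View pics/top0.png

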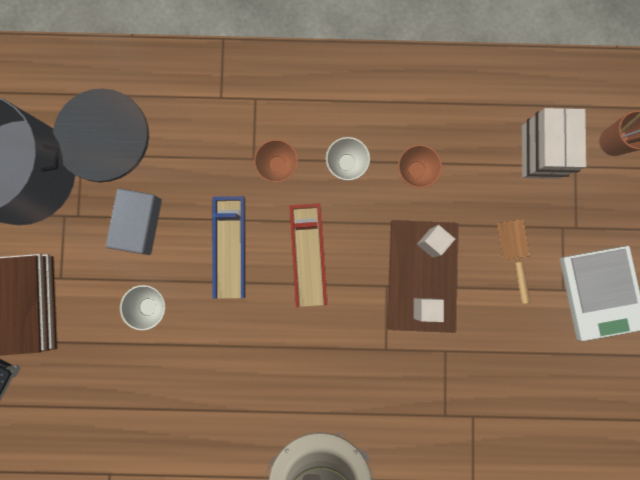

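View pics/side0.png

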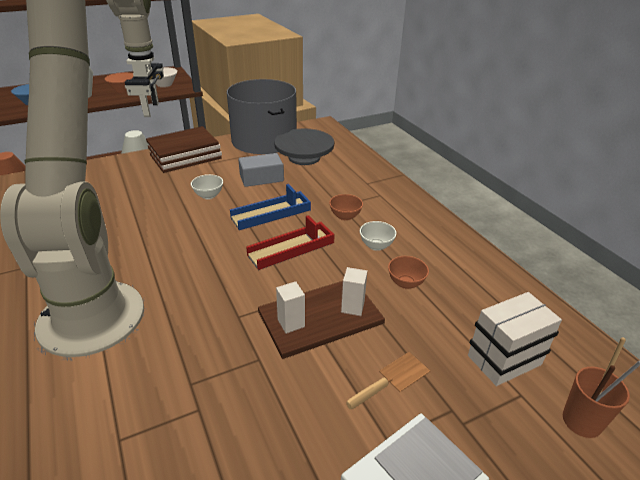

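The top view shows the blue lane at about (229,248), the red lane at (308,256), and props at (436,240), rotated about 35°, and (429,310). The side view agrees. I'll fit silhouettes to get the poses.

```bash
cat > h.py <<'E'
import numpy as np, cv2
from scipy.optimize import minimize
np.set_printoptions(precision=4,suppress=True)
def proj(d,P):
    T=np.linalg.inv(np.array(d["world_from_camera"])); p=np.c_[P,np.ones(len(P))]@T.T
    return np.c_[d["fx"]*p[:,0]/p[:,2]+d["cx"], d["fy"]*p[:,1]/p[:,2]+d["cy"]]
def ray(d,uv,z):
    W=np.array(d["world_from_camera"]); r=W[:3,:3]@np.array([(uv[0]-d["cx"])/d["fx"],(uv[1]-d["cy"])/d["fy"],1])
    return W[:3,3]+r*(z-W[2,3])/r[2]
def box(x,y,a,lx,ly,z0,z1):
    c,s=np.cos(a),np.sin(a)
    return np.array([[x+c*u-s*v,y+s*u+c*v,z] for u in(-lx/2,lx/2) for v in(-ly/2,ly/2) for z in(z0,z1)])
S=8
def hullpoly(d,P): return cv2.convexHull(proj(d,P).astype(np.float32))
def iou(h1,h2):
    i=cv2.intersectConvexConvex(h1,h2)[0]; return i/(cv2.contourArea(h1)+cv2.contourArea(h2)-i)
def fit(obs,x0,dims):   # obs: list of (cam, hull)
    f=lambda p:-sum(iou(h,hullpoly(d,box(*p,*dims))) for d,h in obs)/len(obs)
    r=min((minimize(f,[x0[0],x0[1],a],method="Nelder-Mead",options=dict(initial_simplex=np.array([x0[0],x0[1],a])+np.array([[0,0,0],[.01,0,0],[0,.01,0],[0,0,.2]]),xatol=1e-5,fatol=1e-6)) for a in x0[2]),key=lambda r:r.fun)
    return r.x,-r.fun
def blob(mask,uv):
    n,l,st,c=cv2.connectedComponentsWithStats(mask.astype(np.uint8))
    k=min((i for i in range(1,n) if st[i,4]>60),key=lambda i:np.hypot(*(c[i]-uv)))
    p=np.argwhere(l==k)[:,::-1].astype(np.float32)
    q=np.concatenate([p+o for o in np.array([[-.5,-.5],[.5,-.5],[-.5,.5],[.5,.5]],np.float32)])
    return cv2.convexHull(q),st[k]
E
cat > m1.py <<'E'
from plant import arm
from h import *
I={c:arm.get_image(c) for c in("top","side")}
M={}
for c,d in I.items():
    im=d["img"].astype(int); R,G,B=im[...,0],im[...,1],im[...,2]
    M[c]=dict(w=(im.min(2)>120)&(im.max(2)-im.min(2)<45),r=(R>70)&(G<0.38*R)&(B<.45*R),b=(B>60)&(R<.6*B))
for n,uvs,yaw in(("p1",dict(top=(436,240),side=(354,292)),(.3,.8,1.2)),("p2",dict(top=(429,310),side=(291,308)),(0,.4,-.4))):
    obs=[]
    for c in uvs:
        h,st=blob(M[c]["w"],uvs[c]); obs.append((I[c],h)); print(n,c,st)
    x0=ray(I["top"],uvs["top"],.08)
    for o in(obs,obs[:1],obs[1:]): print(n,*fit(o,(x0[0],x0[1],yaw),(.048,.048,.018,.118)))
for n,k,uv in(("red","r",(307,256)),("blue","b",(229,248))):
    h,st=blob(M["top"][k],uv); print(n,st)
    x0=ray(I["top"],uv,.03); print(n,*fit([(I["top"],h)],(x0[0],x0[1],(0,.1)),(.24,.074,0,.032)))
im=I["top"]["img"][185:315,195:345,::-1]; cv2.imwrite("pics/lanes.png",cv2.resize(im,None,fx=4.5,fy=4.5,interpolation=cv2.INTER_CUBIC))
E
python3 m1.py
```

```text
p1 top [419 225  36  30 553]
p1 side [342 267  25  48 935]
p1 [ 0.5699 -0.2481  0.901 ] 0.9168587099329246
p1 [ 0.5687 -0.2469  0.8934] 0.8734024629072431
p1 [ 0.5706 -0.2472  0.8989] 0.9651059045296194
p2 top [415 299  29  23 642]
p2 side [276 282  29  51 957]
p2 [ 0.4122 -0.2321  0.0088] 0.8811594115081745
p2 [ 0.4119 -0.2307  0.0143] 0.9615624040551519
p2 [ 0.4171 -0.2325 -0.0989] 0.9258132270435402Traceback (most recent call last):
  File "m1.py", line 15, in <module>
    h,st=blob(M["top"][k],uv); print(n,st)
         ~~~~^^^^^^^^^^^^^^^^
  File "h.py", line 23, in blob
    k=min((i for i in range(1,n) if st[i,4]>60),key=lambda i:np.hypot(*(c[i]-uv)))
ValueError: min() iterable argument is empty
```

```bash
python3 - <<'E'
s=open('m1.py').read()
s=s.replace("w=(im.min(2)>120)&(im.max(2)-im.min(2)<45)","w=(im.min(2)>100)&(im.max(2)-im.min(2)<45)").replace("r=(R>70)&(G<0.38*R)&(B<.45*R)","r=(R>60)&(G<0.33*R+8)&(B<.33*R+8)").replace("from h import *","from h import *\nI0=1")
s=s.replace('h,st=blob(M["top"][k],uv)','mm=M["top"][k].copy(); mm[:190]=0; mm[:,:200]=0; mm[312:]=0; mm[:,340:]=0; mm=cv2.morphologyEx(mm.astype(np.uint8),cv2.MORPH_CLOSE,np.ones((5,5))); h,st=blob(mm,uv)')
l=s.split("\n"); l.insert(-1,l.pop(-2)) 
i=[k for k,t in enumerate(l) if t.startswith("im=I")][0]; t=l.pop(i); l.insert(4,t.replace("195:345","195:345")+'; print(I["top"]["img"][223,300:312].tolist(), I["top"]["img"][240,292:296].tolist())')
open('m1.py','w').write("\n".join(l))
E
python3 m1.py
```

```text
[[150, 78, 72], [151, 80, 74], [148, 75, 69], [149, 72, 64], [150, 71, 63], [148, 69, 61], [148, 68, 59], [148, 67, 57], [148, 66, 58], [150, 67, 58], [149, 65, 55], [149, 64, 54]] [[151, 65, 54], [147, 59, 50], [131, 69, 56], [145, 124, 92]]
p1 top [418 225  37  30 602]
p1 side [341 267  26  49 957]
p1 [ 0.5698 -0.248   0.8887] 0.9230929687027074
p1 [ 0.5688 -0.2474  0.9414] 0.8850289079096745
p1 [ 0.5698 -0.2482  0.8815] 0.9674984520538045
p2 top [414 298  30  24 676]
p2 side [ 276  282   29   51 1190]
p2 [ 0.4131 -0.2305  0.0047] 0.9204936019804484
p2 [ 0.412  -0.2301  0.0236] 0.9748121213354723
p2 [ 0.415  -0.2335  0.0132] 0.9688399580496031Traceback (most recent call last):
  File "m1.py", line 17, in <module>
    mm=M["top"][k].copy(); mm[:190]=0; mm[:,:200]=0; mm[312:]=0; mm[:,340:]=0; mm=cv2.morphologyEx(mm.astype(np.uint8),cv2.MORPH_CLOSE,np.ones((5,5))); h,st=blob(mm,uv); print(n,st)
                                                                                                                                                             ~~~~^^^^^^^
  File "h.py", line 23, in blob
    k=min((i for i in range(1,n) if st[i,4]>60),key=lambda i:np.hypot(*(c[i]-uv)))
ValueError: min() iterable argument is empty
```

View pics/lanes.png

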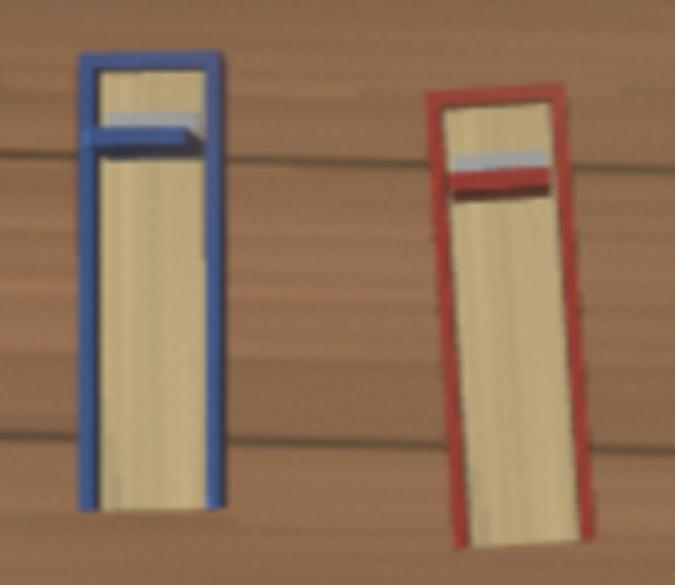

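The crop shows both lanes clearly. The front lower edges of the backstop faces are at px (306,229) for red and (228,219.5) for blue.

```bash
sed -i 's/r=(R>60)&(G<0.33\*R+8)&(B<.33\*R+8)/r=(R>60)\&(G<0.53*R)\&(B<.5*R)/' m1.py; python3 m1.py | grep -E "red|blue"; python3 - <<'E'
from plant import arm
from h import *
d=arm.get_image("top")
for n,a,b in(("red",(306.3,228.7),(306.3,226.3)),("blue",(228.3,219.6),(228.3,217.3))): print(n,ray(d,a,.012),ray(d,b,.076))
g=d["img"][:,:,:].astype(int)
print(g[205:235,306].tolist()); print(g[200:225,228].tolist())
E
```

```text
red [290 204  37 103 705]
red [0.5325 0.0458 0.0903] 0.9828940048109975
blue [213 197  23 101 392]
blue [0.548  0.2327 0.0376] 0.4195405527433024
red [0.5945 0.051  0.012 ] [0.5939 0.0497 0.076 ]
blue [0.6121 0.238  0.012 ] [0.6105 0.228  0.076 ]
[[149, 73, 59], [146, 72, 57], [122, 70, 55], [125, 95, 73], [173, 151, 113], [177, 156, 115], [178, 156, 116], [179, 158, 117], [178, 158, 116], [179, 158, 116], [179, 158, 116], [179, 158, 116], [177, 157, 116], [174, 158, 126], [159, 155, 151], [158, 157, 155], [155, 151, 149], [138, 104, 100], [147, 66, 58], [149, 60, 52], [149, 60, 50], [146, 58, 50], [92, 49, 39], [89, 60, 46], [132, 106, 80], [174, 154, 113], [180, 160, 118], [178, 159, 116], [180, 160, 118], [180, 160, 118]]
[[96, 87, 81], [173, 153, 114], [180, 160, 118], [180, 160, 118], [180, 160, 118], [181, 160, 118], [180, 161, 118], [179, 159, 118], [179, 160, 119], [175, 159, 127], [159, 157, 152], [156, 157, 155], [151, 152, 154], [95, 108, 136], [70, 88, 130], [68, 86, 130], [66, 82, 123], [58, 60, 77], [55, 54, 64], [67, 64, 68], [121, 112, 93], [175, 157, 117], [182, 162, 121], [181, 161, 119], [181, 162, 120]]
```

```bash
sed -i 's/b=(B>60)&(R<.6\*B)/b=(B>45)\&(B>1.15*R)\&(B>1.05*G)/' m1.py; python3 m1.py | grep -E "blue"
```

```text
blue [212 196  33 102 836]
blue [0.5469 0.235  0.0377] 0.9675301833080999
```

```bash
cat >> h.py <<'E'
def phi(s):
    from scipy.spatial.transform import Rotation as Ro
    R=Ro.from_rotvec(s["ee_rot"]).as_matrix(); return np.arctan2(R[1,0],R[0,0]),R
def delta(s,x,y,z,ph):
    """TCP target in world -> tool-frame deltas"""
    f,R=phi(s); d=R.T@(np.array([x,y,z])-s["tool_pos"]); t=-(ph-f); t=(t+np.pi/2)%np.pi-np.pi/2
    print("phi",round(f,4),"dxyz",d.round(4),"twist",round(t,4),"tilt",np.round(R[:,2],4)); return d,t
E
python3 -c "
from plant import arm
from h import *
s=arm.observe(); delta(s,.5698,-.248,.36,.885)"
```

```text
phi 1.137 dxyz [-0.7105  0.6213  0.0447] twist 0.252 tilt [ 0.0001  0.     -1.    ]
```

Emit:
arm_command --deltas '[{"dx":-0.04,"dy":0.035,"dz":0,"twist":0.02,"grip":0.093},{"dx":-0.0825,"dy":0.072,"dz":0,"twist":0.04,"grip":0.093},{"dx":-0.127,"dy":0.111,"dz":0,"twist":0.06,"grip":0.093},{"dx":-0.171,"dy":0.15,"dz":0.01,"twist":0.08,"grip":0.093},{"dx":-0.216,"dy":0.189,"dz":0.01,"twist":0.1,"grip":0.093},{"dx":-0.26,"dy":0.227,"dz":0.02,"twist":0.12,"grip":0.093},{"dx":-0.305,"dy":0.266,"dz":0.02,"twist":0.14,"grip":0.093},{"dx":-0.349,"dy":0.305,"dz":0.02,"twist":0.16,"grip":0.093},{"dx":-0.393,"dy":0.344,"dz":0.03,"twist":0.18,"grip":0.093},{"dx":-0.438,"dy":0.383,"dz":0.03,"twist":0.2,"grip":0.093},{"dx":-0.482,"dy":0.422,"dz":0.03,"twist":0.22,"grip":0.093},{"dx":-0.527,"dy":0.46,"dz":0.04,"twist":0.23,"grip":0.093},{"dx":-0.571,"dy":0.499,"dz":0.04,"twist":0.25,"grip":0.093},{"dx":-0.616,"dy":0.538,"dz":0.04,"twist":0.25,"grip":0.093},{"dx":-0.65,"dy":0.568,"dz":0.045,"twist":0.25,"grip":0.093},{"dx":-0.68,"dy":0.595,"dz":0.045,"twist":0.25,"grip":0.093},{"dx":-0.7,"dy":0.612,"dz":0.045,"twist":0.25,"grip":0.093},{"dx":-0.71,"dy":0.621,"dz":0.045,"twist":0.25,"grip":0.093},{"dx":-0.71,"dy":0.621,"dz":0.045,"twist":0.25,"grip":0.093},{"dx":-0.71,"dy":0.621,"dz":0.045,"twist":0.25,"grip":0.093}]'

```text
clock: 3.65
tool_pos: [0.5697, -0.2461, 0.3597]
ee_rot: [-2.836, -1.35, -0.0]
force: [-0.3, 0.5, -0.3]
width: 0.0931
```

```bash
python3 -c "
from plant import arm
from h import *
s=arm.observe(); print(s['force'],s['tool_pos'],s['clock']); delta(s,.5698,-.248,.36,.885)
d=arm.get_image('wrist'); cv2.imwrite('pics/w1.png',d['img'][...,::-1]); print(d['fx'],d['cx'],d['cy'],np.array(d['world_from_camera']))"
```

```text
[-0.3088  0.4507 -0.2864] [ 0.5697 -0.2461  0.3597] 3.65
phi 0.8884 dxyz [-0.0014  0.0012 -0.0003] twist 0.0034 tilt [-0.0003  0.0007 -1.    ]
371.64829954431775 326.41328874411664 238.78388197667243 [[ 0.631   0.7532  0.186   0.5173]
 [ 0.7758 -0.6128 -0.1503 -0.2033]
 [ 0.0008  0.2392 -0.971   0.3402]
 [ 0.      0.      0.      1.    ]]
```

View pics/w1.png

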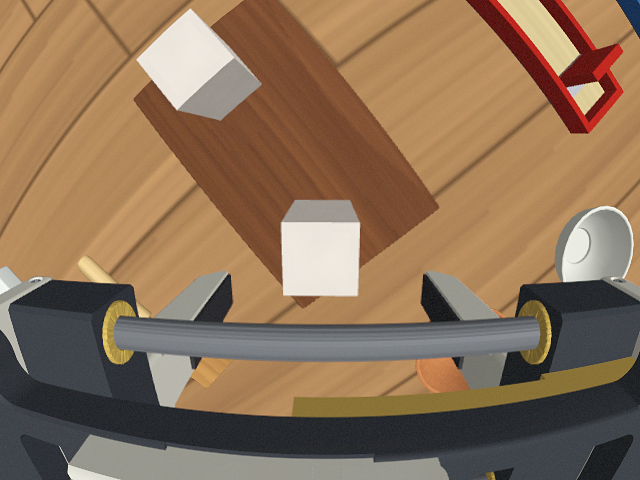

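The wrist view shows the prop's top face with corners at about (281,222), (358,221), (358,296) and (283,296), square to the jaws. I'll convert these to world positions.

```bash
cat >> h.py <<'E'
def wray(d,uv,z):
    a=np.array([(uv[0]-d["cx"])/d["fx"],(uv[1]-d["cy"])/d["fy"]]); t=np.hypot(*a)
    W=np.array(d["world_from_camera"]); r=W[:3,:3]@np.r_[a/t*np.sin(t),np.cos(t)]
    return W[:3,3]+r*(z-W[2,3])/r[2]
E
python3 -c "
from plant import arm
from h import *
s=arm.observe(); d=arm.get_image('wrist')
def rep(uvs,z):
    P=np.array([wray(d,u,z) for u in uvs]); print(P[:,:2].tolist(),'mean',P.mean(0)[:2],'sides',np.linalg.norm(P-np.roll(P,1,0),axis=1)); e=P[1]-P[0]; print('ang',np.arctan2(e[1],e[0])); return P.mean(0)
m=rep([(281,222),(358,221),(358.5,296),(283,296)],.118); delta(s,m[0],m[1],.26,.885)
rep([(190,9),(243,66),(179,110),(137,59)],.118)
"
```

```text
[[0.5342014985064428, -0.25256676837001574], [0.5634633334657067, -0.21563661625902394], [0.6026794719763893, -0.24560958762809587], [0.5718657085611334, -0.283622501996453]] mean [ 0.5681 -0.2494] sides [0.0488 0.0471 0.0494 0.0489]
ang 0.9007336485340531
phi 0.8886 dxyz [-0.0038  0.0008  0.0998] twist 0.0036 tilt [-0.0001  0.0007 -1.    ]
[[0.38940895413262566, -0.21018671831051366], [0.44527549975901415, -0.20907420039355576], [0.43823970770909226, -0.2567384457083071], [0.3891950635179076, -0.2572299964439041]] mean [ 0.4155 -0.2333] sides [0.047  0.0559 0.0482 0.049 ]
ang 0.019911216613254623
```

Emit:
arm_command --deltas '[{"dx":-0.003,"dy":0.001,"dz":0.02,"twist":0,"grip":0.093},{"dx":-0.003,"dy":0.001,"dz":0.05,"twist":0,"grip":0.093},{"dx":-0.003,"dy":0.001,"dz":0.08,"twist":0,"grip":0.093},{"dx":-0.003,"dy":0.001,"dz":0.095,"twist":0,"grip":0.093},{"dx":-0.003,"dy":0.001,"dz":0.1,"twist":0,"grip":0.093},{"dx":-0.003,"dy":0.001,"dz":0.1,"twist":0,"grip":0.07},{"dx":-0.003,"dy":0.001,"dz":0.1,"twist":0,"grip":0.06},{"dx":-0.003,"dy":0.001,"dz":0.1,"twist":0,"grip":0.054},{"dx":-0.003,"dy":0.001,"dz":0.1,"twist":0,"grip":0.04},{"dx":-0.003,"dy":0.001,"dz":0.1,"twist":0,"grip":0.03},{"dx":-0.003,"dy":0.001,"dz":0.1,"twist":0,"grip":0.03},{"dx":-0.003,"dy":0.001,"dz":0.1,"twist":0,"grip":0.03}]'

```text
clock: 5.25
tool_pos: [0.5686, -0.2492, 0.26]
ee_rot: [-2.836, -1.35, -0.0]
force: [-1.5, -1.0, 4.6]
width: 0.0478
```

Emit:
arm_command --deltas '[{"dz":-0.003,"grip":0.03},{"dz":-0.007,"grip":0.03},{"dz":-0.012,"grip":0.03},{"dz":-0.015,"grip":0.03},{"dz":-0.015,"grip":0.03},{"dz":-0.015,"grip":0.03},{"dz":-0.015,"grip":0.03},{"dz":-0.015,"grip":0.03},{"dz":-0.015,"grip":0.03},{"dz":-0.015,"grip":0.03},{"dz":-0.015,"grip":0.03},{"dz":-0.015,"grip":0.03},{"dz":-0.015,"grip":0.03},{"dz":-0.015,"grip":0.03},{"dz":-0.015,"grip":0.03}]'

```text
validation failed for argument at $.de...
```

```bash
cat > lane.py <<'E'
# lane poses (centre x,y,yaw); stop distance along lane
RED=(.5325,.0458,.0903); BLUE=(.5469,.235,.033)
import numpy as np
def at(L,u): return L[0]+u*np.cos(L[2]), L[1]+u*np.sin(L[2])
E
python3 -c "
from plant import arm
from h import *
from lane import *
s=arm.observe(); print(s['force'],s['tool_pos'],s['clock'],s['width'])
for L in(RED,BLUE):
  x,y=at(L,-.02); print(x,y); delta(s,x,y,.345,L[2]+np.pi/2)"
```

```text
[-1.5138 -1.0329  4.6   ] [ 0.5686 -0.2492  0.26  ] 5.25 0.04783832954412582
0.5125814855074047 0.04399645338062204
phi 0.8884 dxyz [ 0.1923 -0.2284 -0.0849] twist -0.7727 tilt [-0.0001  0.0003 -1.    ]
0.5269108890117684 0.2343401197834776
phi 0.8884 dxyz [ 0.349  -0.3373 -0.0848] twist -0.7154 tilt [-0.0001  0.0003 -1.    ]
```

All five fields are needed in each row.

Emit:
arm_command --deltas '[{"dx":0,"dy":0,"dz":-0.003,"twist":0,"grip":0.03},{"dx":0,"dy":0,"dz":-0.007,"twist":0,"grip":0.03},{"dx":0,"dy":0,"dz":-0.012,"twist":0,"grip":0.03},{"dx":0,"dy":0,"dz":-0.015,"twist":0,"grip":0.03},{"dx":0,"dy":0,"dz":-0.015,"twist":0,"grip":0.03},{"dx":0,"dy":0,"dz":-0.015,"twist":0,"grip":0.03},{"dx":0,"dy":0,"dz":-0.015,"twist":0,"grip":0.03},{"dx":0,"dy":0,"dz":-0.015,"twist":0,"grip":0.03},{"dx":0,"dy":0,"dz":-0.015,"twist":0,"grip":0.03},{"dx":0,"dy":0,"dz":-0.015,"twist":0,"grip":0.03},{"dx":0,"dy":0,"dz":-0.015,"twist":0,"grip":0.03},{"dx":0,"dy":0,"dz":-0.015,"twist":0,"grip":0.03},{"dx":0,"dy":0,"dz":-0.015,"twist":0,"grip":0.03},{"dx":0,"dy":0,"dz":-0.015,"twist":0,"grip":0.03},{"dx":0,"dy":0,"dz":-0.015,"twist":0,"grip":0.03}]'

```text
clock: 7.12
tool_pos: [0.5686, -0.2492, 0.2751]
ee_rot: [-2.836, -1.35, -0.0]
force: [-0.1, 0.1, -4.3]
width: 0.0476
```

```bash
python3 -c "
from plant import arm
from h import *
from lane import *
for i in range(4):
  s=arm.observe(); print(s['force'],s['tool_pos'],s['clock'],s['width'],s['ft_torque']); arm.look_for('wrist','prop_a'); arm.get_image('wrist')
for L in(RED,BLUE):
  x,y=at(L,-.02); print(x,y); delta(s,x,y,.345,L[2]+np.pi/2)"
```

```text
[-0.0876  0.0638 -4.3162] [ 0.5686 -0.2492  0.2751] 7.125 0.04763045110906047 [-0.0109 -0.0116 -0.0089]
[-0.4488  0.2318 -4.0381] [ 0.5686 -0.2492  0.275 ] 7.225 0.047921692073031624 [ 0.004   0.02   -0.0256]
[ 0.1563  0.6632 -3.5696] [ 0.5686 -0.2492  0.275 ] 7.325 0.04788949465857723 [-0.0239 -0.0223  0.0268]
[ 0.7064  0.3583 -4.4937] [ 0.5686 -0.2492  0.275 ] 7.425 0.04808012368980093 [-0.0119  0.0358 -0.0085]
0.5125814855074047 0.04399645338062204
phi 0.8884 dxyz [ 0.1922 -0.2284 -0.0699] twist -0.7727 tilt [-0.0001  0.0003 -1.    ]
0.5269108890117684 0.2343401197834776
phi 0.8884 dxyz [ 0.349  -0.3373 -0.0698] twist -0.7154 tilt [-0.0001  0.0003 -1.    ]
```

Prop 1 weighs about 4 N, well above the 1.8 N upper limit for hollow, so it's solid and goes to the red lane.

Emit:
arm_command --deltas '[{"dx":0,"dy":0,"dz":-0.015,"twist":0,"grip":0.03},{"dx":0,"dy":0,"dz":-0.04,"twist":0,"grip":0.03},{"dx":0.006,"dy":-0.008,"dz":-0.06,"twist":-0.03,"grip":0.03},{"dx":0.02,"dy":-0.024,"dz":-0.07,"twist":-0.1,"grip":0.03},{"dx":0.04,"dy":-0.048,"dz":-0.07,"twist":-0.18,"grip":0.03},{"dx":0.065,"dy":-0.077,"dz":-0.07,"twist":-0.28,"grip":0.03},{"dx":0.09,"dy":-0.107,"dz":-0.07,"twist":-0.38,"grip":0.03},{"dx":0.115,"dy":-0.137,"dz":-0.07,"twist":-0.48,"grip":0.03},{"dx":0.14,"dy":-0.167,"dz":-0.07,"twist":-0.58,"grip":0.03},{"dx":0.163,"dy":-0.194,"dz":-0.07,"twist":-0.67,"grip":0.03},{"dx":0.18,"dy":-0.214,"dz":-0.07,"twist":-0.74,"grip":0.03},{"dx":0.189,"dy":-0.225,"dz":-0.07,"twist":-0.77,"grip":0.03},{"dx":0.192,"dy":-0.228,"dz":-0.07,"twist":-0.773,"grip":0.03},{"dx":0.192,"dy":-0.228,"dz":-0.07,"twist":-0.773,"grip":0.03},{"dx":0.192,"dy":-0.228,"dz":-0.07,"twist":-0.773,"grip":0.03}]'

```text
clock: 9.4
tool_pos: [0.5129, 0.0425, 0.3451]
ee_rot: [2.121, 2.318, -0.0]
force: [0.8, 0.2, -5.2]
width: 0.0482
```

```bash
python3 -c "
from plant import arm
from h import *
from lane import *
s=arm.observe(); print(s['force'],s['tool_pos'],s['clock'],s['width'])
x,y=at(RED,-.02); delta(s,x,y,.345,RED[2]+np.pi/2)
d=arm.get_image('wrist'); cv2.imwrite('pics/w2.png',d['img'][...,::-1])"
```

```text
[ 0.7761  0.1678 -5.1928] [0.5129 0.0425 0.3451] 9.4 0.04817936379300055
phi 1.6593 dxyz [ 0.0015 -0.0002  0.0001] twist -0.0017 tilt [-0.0001 -0.0002 -1.    ]
```

View pics/w2.png

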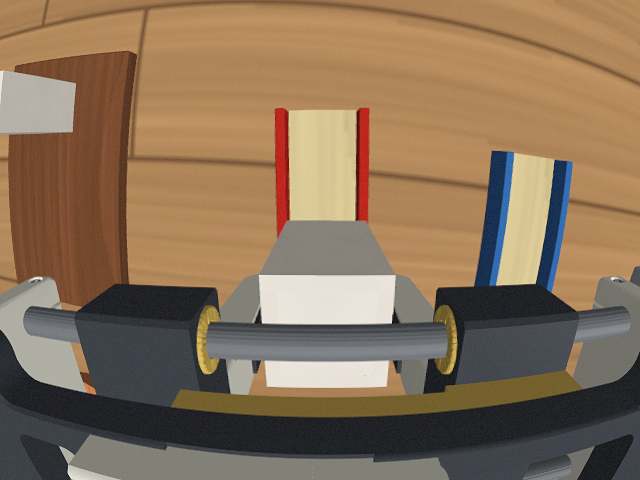

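The wrist camera looks over the prop towards the mouth. The red walls' inner edges are at about columns 289 and 357, with the outer ones at 275 and 369, rows 109 to 220.

```bash
python3 -c "
from plant import arm
from h import *
from lane import *
s=arm.observe(); d=arm.get_image('wrist'); g=d['img'].astype(int)
def loc(P,L):
    v=P[:2]-L[:2]; c,sn=np.cos(L[2]),np.sin(L[2]); return np.array([c*v[0]+sn*v[1],-sn*v[0]+c*v[1]])
def edges(r,lane):
    R,G,B=g[r].T; m=(R>1.8*G)&(R>60) if lane=='r' else (B>1.2*R)
    c=np.flatnonzero(m); c=c[(c>250)&(c<400)] if lane=='r' else c[(c>470)&(c<600)]; return c.min()-.5,c.max()+.5
for r in(115,140,165,190,210):
    a,b=edges(r,'r'); P,Q=[wray(d,(u,r),.032) for u in(a,b)]; print('red',a,b,loc(P,RED),loc(Q,RED))
for r in(165,190,220,250,280):
    a,b=edges(r,'b'); P,Q=[wray(d,(u,r),.032) for u in(a,b)]; print('blue',a,b,loc(P,BLUE),loc(Q,BLUE))
print('tcp',loc(np.array(s['tool_pos']),RED))
"
```

```text
red 274.5 368.5 [-0.1144 -0.0407] [-0.114   0.0329]
red 274.5 368.5 [-0.0944 -0.0408] [-0.0941  0.0329]
red 274.5 368.5 [-0.0745 -0.0411] [-0.0743  0.0331]
red 275.5 368.5 [-0.0545 -0.0407] [-0.0543  0.0334]
red 276.5 367.5 [-0.0383 -0.0403] [-0.0381  0.0328]
blue 490.5 572.5 [-0.1063 -0.0557] [-0.1173  0.0326]
blue 487.5 569.5 [-0.0849 -0.0561] [-0.0938  0.0324]
blue 484.5 565.5 [-0.059  -0.0554] [-0.0654  0.0327]
blue 480.5 559.5 [-0.0323 -0.0551] [-0.0362  0.0318]
blue 475.5 553.5 [-0.0046 -0.0551] [-0.0061  0.0321]
tcp [-0.0198 -0.0014]
```

```bash
python3 -c "
from plant import arm
from h import *
from lane import *
s=arm.observe(); d=arm.get_image('wrist'); g=d['img'].astype(int)
def loc(P,L):
    v=P[:2]-L[:2]; c,sn=np.cos(L[2]),np.sin(L[2]); return np.array([c*v[0]+sn*v[1],-sn*v[0]+c*v[1]])
for u in(258.5,260.5,261.5,392,393,394.5): print(u,[loc(wray(d,(u,r),.203),RED) for r in(275.5,)])
for r in(290,300,310): print(r,[(c,g[r,c].sum()) for c in list(range(255,264))+list(range(388,400))])
W=np.array(d['world_from_camera']); print('cam',loc(W[:3,3],RED))
"
```

```text
258.5 [array([-0.0433, -0.0241])]
260.5 [array([-0.0434, -0.0234])]
261.5 [array([-0.0434, -0.023 ])]
392 [array([-0.0433,  0.0231])]
393 [array([-0.0433,  0.0234])]
394.5 [array([-0.0432,  0.024 ])]
290 [(255, np.int64(371)), (256, np.int64(379)), (257, np.int64(378)), (258, np.int64(366)), (259, np.int64(492)), (260, np.int64(665)), (261, np.int64(684)), (262, np.int64(677)), (263, np.int64(677)), (388, np.int64(676)), (389, np.int64(680)), (390, np.int64(679)), (391, np.int64(680)), (392, np.int64(680)), (393, np.int64(691)), (394, np.int64(648)), (395, np.int64(359)), (396, np.int64(379)), (397, np.int64(378)), (398, np.int64(381)), (399, np.int64(380))]
300 [(255, np.int64(378)), (256, np.int64(376)), (257, np.int64(376)), (258, np.int64(377)), (259, np.int64(358)), (260, np.int64(620)), (261, np.int64(683)), (262, np.int64(674)), (263, np.int64(673)), (388, np.int64(672)), (389, np.int64(669)), (390, np.int64(672)), (391, np.int64(675)), (392, np.int64(681)), (393, np.int64(628)), (394, np.int64(484)), (395, np.int64(361)), (396, np.int64(376)), (397, np.int64(384)), (398, np.int64(379)), (399, np.int64(379))]
310 [(255, np.int64(382)), (256, np.int64(405)), (257, np.int64(501)), (258, np.int64(415)), (259, np.int64(146)), (260, np.int64(294)), (261, np.int64(564)), (262, np.int64(684)), (263, np.int64(675)), (388, np.int64(672)), (389, np.int64(671)), (390, np.int64(672)), (391, np.int64(675)), (392, np.int64(700)), (393, np.int64(437)), (394, np.int64(150)), (395, np.int64(294)), (396, np.int64(353)), (397, np.int64(365)), (398, np.int64(374)), (399, np.int64(380))]
cam [-0.087  -0.0001]
```

Emit:
arm_command --deltas '[{"dx":-0.001,"dy":0,"dz":0.01,"twist":0,"grip":0.03},{"dx":-0.002,"dy":0,"dz":0.025,"twist":0,"grip":0.03},{"dx":-0.002,"dy":0,"dz":0.042,"twist":0,"grip":0.03},{"dx":-0.002,"dy":0,"dz":0.051,"twist":0,"grip":0.03},{"dx":-0.002,"dy":0,"dz":0.055,"twist":0,"grip":0.03},{"dx":-0.002,"dy":0,"dz":0.055,"twist":0,"grip":0.03}]'

```text
clock: 10.3
tool_pos: [0.5131, 0.0409, 0.2899]
ee_rot: [-2.12, -2.318, 0.001]
force: [0.7, -0.3, -5.7]
width: 0.0478
```

```bash
python3 -c "
from plant import arm
from h import *
s=arm.observe(); print(s['force'],s['tool_pos'],s['clock'],s['width'])
d=arm.get_image('wrist'); np.savez('w3.npz',**{k:d[k] for k in d}); im=d['img'][60:310,180:470,::-1]; cv2.imwrite('pics/w3.png',cv2.resize(im,None,fx=2.4,fy=2.4,interpolation=cv2.INTER_CUBIC))"
```

```text
[ 0.7326 -0.3483 -5.7412] [0.5131 0.0409 0.2899] 10.3 0.04783590599861629
```

View pics/w3.png

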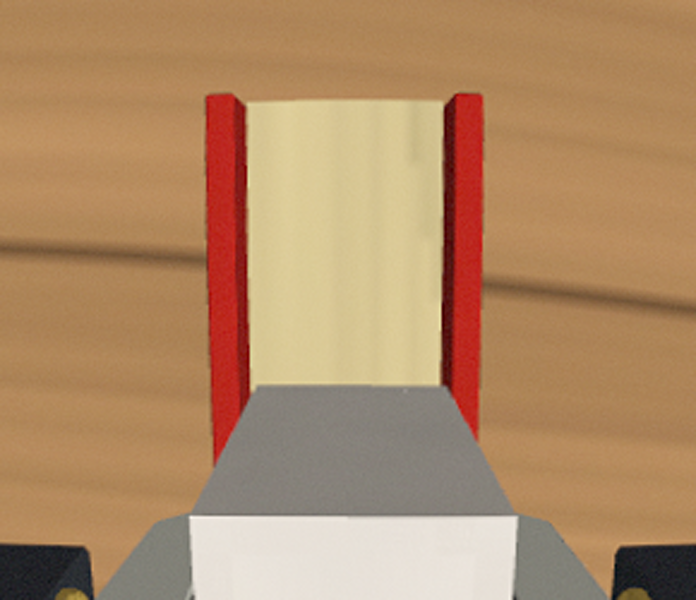

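The prop's lower edge is centred at column 326.7 and the lane at 324, so I need to shift 2 mm to the right (-y) and then lower it.

Emit:
arm_command --deltas '[{"dx":-0.002,"dy":0,"dz":0.003,"twist":0,"grip":0.03},{"dx":-0.002,"dy":0,"dz":0.01,"twist":0,"grip":0.03},{"dx":-0.002,"dy":0,"dz":0.018,"twist":0,"grip":0.03},{"dx":-0.002,"dy":0,"dz":0.025,"twist":0,"grip":0.03},{"dx":-0.002,"dy":0,"dz":0.03,"twist":0,"grip":0.03},{"dx":-0.002,"dy":0,"dz":0.033,"twist":0,"grip":0.03},{"dx":-0.002,"dy":0,"dz":0.035,"twist":0,"grip":0.03},{"dx":-0.002,"dy":0,"dz":0.0365,"twist":0,"grip":0.03},{"dx":-0.002,"dy":0,"dz":0.0365,"twist":0,"grip":0.03}]'

```text
clock: 11.48
tool_pos: [0.5133, 0.0389, 0.2537]
ee_rot: [2.12, 2.318, 0.0]
force: [0.1, 0.1, -4.7]
width: 0.0479
```

Emit:
arm_command --deltas '[{"dx":0,"dy":0,"dz":0.0005,"twist":0,"grip":0.03},{"dx":0,"dy":0,"dz":0.001,"twist":0,"grip":0.03},{"dx":0,"dy":0,"dz":0.0015,"twist":0,"grip":0.03},{"dx":0,"dy":0,"dz":0.0015,"twist":0,"grip":0.03}]'

```text
clock: 11.98
tool_pos: [0.5134, 0.0389, 0.2524]
ee_rot: [2.12, 2.318, 0.001]
force: [-0.7, 0.1, -0.3]
width: 0.0478
```

Emit:
arm_command --deltas '[{"dx":0,"dy":0.002,"dz":0,"twist":0,"grip":0.03},{"dx":0,"dy":0.006,"dz":0,"twist":0,"grip":0.03},{"dx":0,"dy":0.011,"dz":0,"twist":0,"grip":0.03},{"dx":0,"dy":0.016,"dz":0,"twist":0,"grip":0.03},{"dx":0,"dy":0.021,"dz":0,"twist":0,"grip":0.03},{"dx":0,"dy":0.026,"dz":0,"twist":0,"grip":0.03},{"dx":0,"dy":0.031,"dz":0,"twist":0,"grip":0.03},{"dx":0,"dy":0.036,"dz":0,"twist":0,"grip":0.03},{"dx":0,"dy":0.04,"dz":0,"twist":0,"grip":0.03},{"dx":0,"dy":0.043,"dz":0,"twist":0,"grip":0.03},{"dx":0,"dy":0.045,"dz":0,"twist":0,"grip":0.03},{"dx":0,"dy":0.045,"dz":0,"twist":0,"grip":0.03}]'

```text
clock: 13.48
tool_pos: [0.5584, 0.0429, 0.2524]
ee_rot: [2.12, 2.318, 0.001]
force: [-1.6, 0.1, -0.1]
width: 0.0481
```

Emit:
arm_command --deltas '[{"dx":0,"dy":0.001,"dz":0,"twist":0,"grip":0.03},{"dx":0,"dy":0.002,"dz":0,"twist":0,"grip":0.03},{"dx":0,"dy":0.003,"dz":0,"twist":0,"grip":0.03},{"dx":0,"dy":0.004,"dz":0,"twist":0,"grip":0.03},{"dx":0,"dy":0.005,"dz":0,"twist":0,"grip":0.03},{"dx":0,"dy":0.006,"dz":0,"twist":0,"grip":0.03}]'

```text
clock: 14.22
tool_pos: [0.5644, 0.0435, 0.2524]
ee_rot: [2.12, 2.318, 0.001]
force: [-2.1, -0.1, -1.4]
width: 0.0476
```

```bash
python3 -c "
from plant import arm
from h import *
s=arm.observe(); print(s['force'],s['tool_pos'],s['clock'],s['width'])
d=arm.get_image('top'); im=d['img'][195:315,270:345,::-1]; cv2.imwrite('pics/t2.png',cv2.resize(im,None,fx=5,fy=5,interpolation=cv2.INTER_CUBIC))
P=np.array([[.5325+.0,.0458,0]]); print(proj(d,box(*s['tool_pos'][:2],.09,.048,.048,.012,.112)))
"
```

```text
[-2.114  -0.1043 -1.3942] [0.5644 0.0435 0.2524] 14.225 0.04755488351544771
[[319.8876 250.6853]
 [320.0475 248.1194]
 [299.7723 252.043 ]
 [298.3465 249.5835]
 [318.5276 230.6582]
 [318.5801 226.5267]
 [298.4692 232.0067]
 [296.9453 227.98  ]]
```

Emit:
arm_command --deltas '[{"dx":0,"dy":0.0007,"dz":0,"twist":0,"grip":0.03},{"dx":0,"dy":0.0014,"dz":0,"twist":0,"grip":0.03},{"dx":0,"dy":0.002,"dz":0,"twist":0,"grip":0.03},{"dx":0,"dy":0.0025,"dz":0,"twist":0,"grip":0.03},{"dx":0,"dy":0.003,"dz":0,"twist":0,"grip":0.03}]'

```text
clock: 14.9
tool_pos: [0.5676, 0.0437, 0.2524]
ee_rot: [2.12, 2.318, 0.001]
force: [-2.3, -0.3, -0.8]
width: 0.0483
```

Emit:
arm_command --deltas '[{"dx":0,"dy":0.0005,"dz":0,"twist":0,"grip":0.03},{"dx":0,"dy":0.001,"dz":0,"twist":0,"grip":0.03},{"dx":0,"dy":0.0015,"dz":0,"twist":0,"grip":0.03},{"dx":0,"dy":0.0015,"dz":0,"twist":0,"grip":0.03}]'

```text
clock: 15.4
tool_pos: [0.5691, 0.0439, 0.2524]
ee_rot: [2.12, 2.318, 0.002]
force: [-1.9, -1.3, -0.2]
width: 0.0475
```

Emit:
arm_command --deltas '[{"dx":0,"dy":0.0005,"dz":0,"twist":0,"grip":0.03},{"dx":0,"dy":0.001,"dz":0,"twist":0,"grip":0.03},{"dx":0,"dy":0.001,"dz":0,"twist":0,"grip":0.03}]'

```text
clock: 15.78
tool_pos: [0.5701, 0.044, 0.2524]
ee_rot: [2.12, 2.318, 0.001]
force: [-3.5, -0.3, -0.4]
width: 0.048
```

Emit:
arm_command --deltas '[{"dx":0,"dy":0.0003,"dz":0,"twist":0,"grip":0.03},{"dx":0,"dy":0.0005,"dz":0,"twist":0,"grip":0.03},{"dx":0,"dy":0.0005,"dz":0,"twist":0,"grip":0.03}]'

```text
clock: 16.15
tool_pos: [0.5703, 0.044, 0.2524]
ee_rot: [2.12, 2.318, 0.0]
force: [-4.9, -0.1, 1.9]
width: 0.048
```

Contact: the x force rose from about -2 to -4.9 N. I'll release, rise, and then go to prop 2.

Emit:
arm_command --deltas '[{"dx":0,"dy":0,"dz":0,"twist":0,"grip":0.049},{"dx":0,"dy":0,"dz":0,"twist":0,"grip":0.054},{"dx":0,"dy":0,"dz":0,"twist":0,"grip":0.07},{"dx":0,"dy":0,"dz":0,"twist":0,"grip":0.085},{"dx":0,"dy":0,"dz":0,"twist":0,"grip":0.085},{"dx":0,"dy":0,"dz":-0.01,"twist":0,"grip":0.085},{"dx":0,"dy":0,"dz":-0.03,"twist":0,"grip":0.085},{"dx":0,"dy":0,"dz":-0.06,"twist":0,"grip":0.093},{"dx":0,"dy":0,"dz":-0.09,"twist":0,"grip":0.093},{"dx":0,"dy":0,"dz":-0.11,"twist":0,"grip":0.093},{"dx":0,"dy":0,"dz":-0.11,"twist":0,"grip":0.093}]'

```text
clock: 17.52
tool_pos: [0.5705, 0.044, 0.3644]
ee_rot: [2.119, 2.316, 0.005]
force: [0.5, -0.7, -0.4]
width: 0.0932
```

```bash
python3 -c "
from plant import arm
from h import *
s=arm.observe(); print(s['force'],s['tool_pos'],s['clock'],s['width'])
delta(s,.4140,-.2318,.36,.012+np.pi/2)
"
```

```text
[ 0.4899 -0.7181 -0.3625] [0.5705 0.044  0.3644] 17.525 0.09324454964001351
phi 1.6598 dxyz [-0.2608 -0.1804  0.0036] twist 0.077 tilt [ 0.0038  0.0006 -1.    ]
```

Emit:
arm_command --deltas '[{"dx":-0.02,"dy":-0.014,"dz":0,"twist":0.01,"grip":0.093},{"dx":-0.055,"dy":-0.038,"dz":0,"twist":0.02,"grip":0.093},{"dx":-0.095,"dy":-0.066,"dz":0,"twist":0.03,"grip":0.093},{"dx":-0.135,"dy":-0.093,"dz":0,"twist":0.05,"grip":0.093},{"dx":-0.175,"dy":-0.121,"dz":0.004,"twist":0.06,"grip":0.093},{"dx":-0.215,"dy":-0.149,"dz":0.004,"twist":0.077,"grip":0.093},{"dx":-0.245,"dy":-0.169,"dz":0.004,"twist":0.077,"grip":0.093},{"dx":-0.257,"dy":-0.178,"dz":0.004,"twist":0.077,"grip":0.093},{"dx":-0.261,"dy":-0.18,"dz":0.004,"twist":0.077,"grip":0.093},{"dx":-0.261,"dy":-0.18,"dz":0.004,"twist":0.077,"grip":0.093},{"dx":-0.261,"dy":-0.18,"dz":0.004,"twist":0.077,"grip":0.093}]'

```text
clock: 18.9
tool_pos: [0.4151, -0.231, 0.3596]
ee_rot: [2.204, 2.235, 0.005]
force: [-0.8, -0.2, -0.0]
width: 0.0931
```

```bash
python3 -c "
from plant import arm
from h import *
s=arm.observe(); print(s['force'],s['tool_pos'],s['clock'])
d=arm.get_image('wrist'); t=arm.get_image('top')
a=cv2.resize(d['img'][100:330,200:480],None,fx=1.4,fy=1.4,interpolation=cv2.INTER_CUBIC)
b=cv2.resize(t['img'][190:320,200:345],None,fx=2.76,fy=2.76,interpolation=cv2.INTER_CUBIC)
h=max(a.shape[0],b.shape[0]); f=lambda x:np.pad(x,((0,h-x.shape[0]),(0,0),(0,0)))
cv2.imwrite('pics/w4.png',np.hstack([f(a),f(b)])[...,::-1]); print(a.shape,b.shape)
"
```

```text
[-0.7763 -0.2382 -0.0239] [ 0.4151 -0.231   0.3596] 18.9
(322, 392, 3) (359, 400, 3)
```

View pics/w4.png

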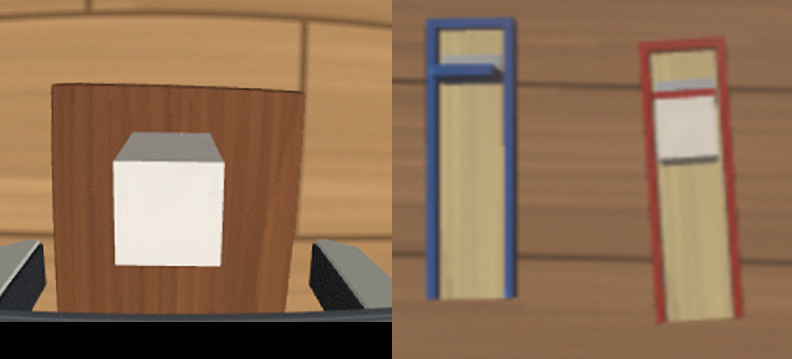

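Prop 1 stands squarely against the red stop, which hasn't moved noticeably. Prop 2's top-face corners are at px (281.4,215.7), (359.3,215.7), (357.9,290) and (282.1,290).

```bash
python3 -c "
from plant import arm
from h import *
s=arm.observe(); d=arm.get_image('wrist')
P=np.array([wray(d,u,.118) for u in((281.4,215.7),(359.3,215.7),(357.9,290),(282.1,290))]); m=P.mean(0); print(m,np.linalg.norm(P-np.roll(P,1,0),axis=1),np.arctan2(*(P[1]-P[0])[1::-1]),np.arctan2(*(P[2]-P[3])[1::-1]))
delta(s,m[0],m[1],.26,.012+np.pi/2)
"
```

```text
[ 0.4134 -0.2338  0.118 ] [0.0486 0.0474 0.0485 0.0488] 1.5832769437726728 1.5854249910700426
phi 1.5846 dxyz [-0.0027 -0.002   0.0996] twist 0.0018 tilt [ 0.0039  0.0008 -1.    ]
```

Emit:
arm_command --deltas '[{"dx":-0.004,"dy":-0.002,"dz":0.02,"twist":0,"grip":0.093},{"dx":-0.004,"dy":-0.002,"dz":0.05,"twist":0,"grip":0.093},{"dx":-0.004,"dy":-0.002,"dz":0.08,"twist":0,"grip":0.093},{"dx":-0.004,"dy":-0.002,"dz":0.095,"twist":0,"grip":0.093},{"dx":-0.004,"dy":-0.002,"dz":0.1,"twist":0,"grip":0.093},{"dx":-0.004,"dy":-0.002,"dz":0.1,"twist":0,"grip":0.07},{"dx":-0.004,"dy":-0.002,"dz":0.1,"twist":0,"grip":0.06},{"dx":-0.004,"dy":-0.002,"dz":0.1,"twist":0,"grip":0.054},{"dx":-0.004,"dy":-0.002,"dz":0.1,"twist":0,"grip":0.04},{"dx":-0.004,"dy":-0.002,"dz":0.1,"twist":0,"grip":0.03},{"dx":-0.004,"dy":-0.002,"dz":0.1,"twist":0,"grip":0.03},{"dx":-0.004,"dy":-0.002,"dz":0.1,"twist":0,"grip":0.03}]'

```text
clock: 20.55
tool_pos: [0.4133, -0.2353, 0.2598]
ee_rot: [2.205, 2.235, 0.005]
force: [-0.8, 0.2, 5.3]
width: 0.0478
```

Emit:
arm_command --deltas '[{"dx":0,"dy":0,"dz":-0.003,"twist":0,"grip":0.03},{"dx":0,"dy":0,"dz":-0.007,"twist":0,"grip":0.03},{"dx":0,"dy":0,"dz":-0.012,"twist":0,"grip":0.03},{"dx":0,"dy":0,"dz":-0.015,"twist":0,"grip":0.03},{"dx":0,"dy":0,"dz":-0.015,"twist":0,"grip":0.03},{"dx":0,"dy":0,"dz":-0.015,"twist":0,"grip":0.03},{"dx":0,"dy":0,"dz":-0.015,"twist":0,"grip":0.03},{"dx":0,"dy":0,"dz":-0.015,"twist":0,"grip":0.03},{"dx":0,"dy":0,"dz":-0.015,"twist":0,"grip":0.03},{"dx":0,"dy":0,"dz":-0.015,"twist":0,"grip":0.03},{"dx":0,"dy":0,"dz":-0.015,"twist":0,"grip":0.03},{"dx":0,"dy":0,"dz":-0.015,"twist":0,"grip":0.03},{"dx":0,"dy":0,"dz":-0.015,"twist":0,"grip":0.03},{"dx":0,"dy":0,"dz":-0.015,"twist":0,"grip":0.03},{"dx":0,"dy":0,"dz":-0.015,"twist":0,"grip":0.03}]'

```text
clock: 22.42
tool_pos: [0.4133, -0.2353, 0.2748]
ee_rot: [2.205, 2.235, 0.005]
force: [0.3, -0.8, -1.5]
width: 0.0479
```

```bash
cat > lane.py <<'E'
RED=(.533,.0405,.0890); BLUE=(.5469,.235,.033)
import numpy as np
def at(L,u): return L[0]+u*np.cos(L[2]), L[1]+u*np.sin(L[2])
E
python3 -c "
from plant import arm
from h import *
from lane import *
for i in range(4):
  s=arm.observe(); print(s['force'],s['tool_pos'],s['clock'],s['width']); arm.get_image('wrist')
x,y=at(RED,-.06); delta(s,x,y,.345,RED[2]+np.pi/2)
x,y=at(BLUE,-.02); delta(s,x,y,.345,BLUE[2]+np.pi/2)"
```

```text
[ 0.2544 -0.8183 -1.4661] [ 0.4133 -0.2353  0.2748] 22.425 0.04788590058122566
[ 1.0203 -0.0482 -1.4324] [ 0.4133 -0.2353  0.2748] 22.475 0.048184156366917696
[ 0.2685 -0.4695 -1.1971] [ 0.4133 -0.2353  0.2748] 22.525 0.047782043099142954
[-0.0288  0.2666 -2.4294] [ 0.4133 -0.2353  0.2748] 22.575 0.04784544310099526
phi 1.5844 dxyz [ 0.2697  0.0639 -0.0698] twist -0.0754 tilt [ 0.0041  0.0006 -1.    ]
phi 1.5844 dxyz [ 0.4681  0.1203 -0.0695] twist -0.0194 tilt [ 0.0041  0.0006 -1.    ]
```

Prop 2 weighs about 1.6 N, so it's hollow and goes to the blue lane. Its centre shifts about 5 mm to -y, like the red lane's did.

Emit:
arm_command --deltas '[{"dx":0,"dy":0,"dz":-0.015,"twist":0,"grip":0.03},{"dx":0,"dy":0,"dz":-0.045,"twist":0,"grip":0.03},{"dx":0.01,"dy":0.002,"dz":-0.075,"twist":0,"grip":0.03},{"dx":0.03,"dy":0.008,"dz":-0.095,"twist":-0.005,"grip":0.03},{"dx":0.065,"dy":0.017,"dz":-0.1,"twist":-0.01,"grip":0.03},{"dx":0.105,"dy":0.027,"dz":-0.1,"twist":-0.01,"grip":0.03},{"dx":0.145,"dy":0.038,"dz":-0.1,"twist":-0.01,"grip":0.03},{"dx":0.185,"dy":0.048,"dz":-0.1,"twist":-0.01,"grip":0.03},{"dx":0.225,"dy":0.058,"dz":-0.1,"twist":-0.016,"grip":0.03},{"dx":0.265,"dy":0.069,"dz":-0.1,"twist":-0.016,"grip":0.03},{"dx":0.305,"dy":0.079,"dz":-0.1,"twist":-0.016,"grip":0.03},{"dx":0.345,"dy":0.09,"dz":-0.1,"twist":-0.016,"grip":0.03},{"dx":0.385,"dy":0.1,"dz":-0.1,"twist":-0.016,"grip":0.03},{"dx":0.42,"dy":0.109,"dz":-0.09,"twist":-0.016,"grip":0.03},{"dx":0.445,"dy":0.116,"dz":-0.07,"twist":-0.016,"grip":0.03},{"dx":0.458,"dy":0.12,"dz":-0.045,"twist":-0.016,"grip":0.03},{"dx":0.463,"dy":0.12,"dz":-0.025,"twist":-0.016,"grip":0.03},{"dx":0.463,"dy":0.12,"dz":-0.016,"twist":-0.016,"grip":0.03},{"dx":0.463,"dy":0.12,"dz":-0.016,"twist":-0.016,"grip":0.03},{"dx":0.463,"dy":0.12,"dz":-0.016,"twist":-0.016,"grip":0.03}]'

```text
clock: 25.12
tool_pos: [0.5272, 0.2289, 0.2922]
ee_rot: [2.187, 2.251, 0.006]
force: [-0.1, -0.5, -1.8]
width: 0.0477
```

```bash
python3 -c "
from plant import arm
from h import *
s=arm.observe(); print(s['force'],s['tool_pos'],s['clock'],s['width']); delta(s,.527,.2294,.29,1.6008)
d=arm.get_image('wrist'); im=d['img'][60:310,180:470,::-1]; cv2.imwrite('pics/w5.png',cv2.resize(im,None,fx=2.4,fy=2.4,interpolation=cv2.INTER_CUBIC))"
```

```text
[-0.1185 -0.4623 -1.8071] [0.5272 0.2289 0.2922] 25.125 0.04770869549721633
phi 1.5997 dxyz [ 0.0005 -0.0002  0.0022] twist -0.0011 tilt [ 0.005   0.0008 -1.    ]
```

View pics/w5.png

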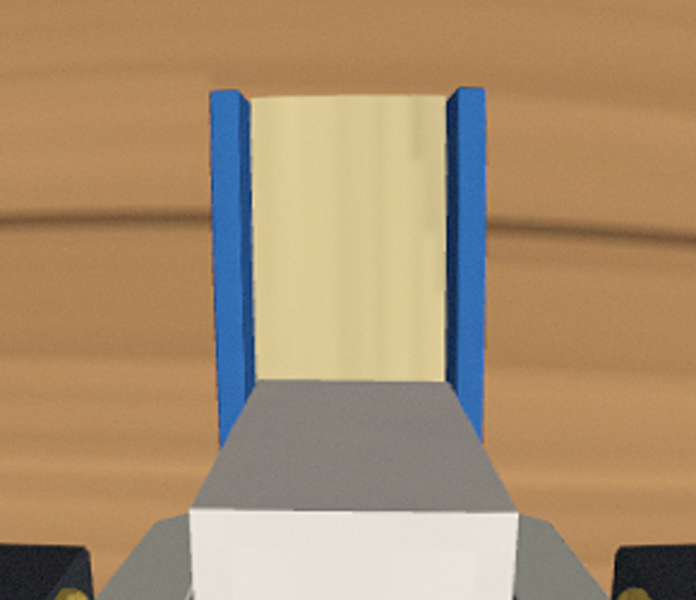

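Lane centre vs prop's lower edge: about 1 mm to -y and 0.01 rad off, both small. I'll correct these and lower it.

Emit:
arm_command --deltas '[{"dx":-0.001,"dy":0,"dz":0.004,"twist":-0.008,"grip":0.03},{"dx":-0.001,"dy":0,"dz":0.012,"twist":-0.008,"grip":0.03},{"dx":-0.001,"dy":0,"dz":0.02,"twist":-0.008,"grip":0.03},{"dx":-0.001,"dy":0,"dz":0.027,"twist":-0.008,"grip":0.03},{"dx":-0.001,"dy":0,"dz":0.032,"twist":-0.008,"grip":0.03},{"dx":-0.001,"dy":0,"dz":0.035,"twist":-0.008,"grip":0.03},{"dx":-0.001,"dy":0,"dz":0.037,"twist":-0.008,"grip":0.03},{"dx":-0.001,"dy":0,"dz":0.038,"twist":-0.008,"grip":0.03},{"dx":-0.001,"dy":0,"dz":0.039,"twist":-0.008,"grip":0.03},{"dx":-0.001,"dy":0,"dz":0.039,"twist":-0.008,"grip":0.03}]'

```text
clock: 26.42
tool_pos: [0.5275, 0.228, 0.2535]
ee_rot: [2.178, 2.26, 0.007]
force: [-0.5, 0.1, -1.2]
width: 0.0477
```

Emit:
arm_command --deltas '[{"dx":0,"dy":0,"dz":0.0005,"twist":0,"grip":0.03},{"dx":0,"dy":0.003,"dz":0.0005,"twist":0,"grip":0.03},{"dx":0,"dy":0.008,"dz":0.0005,"twist":0,"grip":0.03},{"dx":0,"dy":0.013,"dz":0.0006,"twist":0,"grip":0.03},{"dx":0,"dy":0.018,"dz":0.0006,"twist":0,"grip":0.03},{"dx":0,"dy":0.023,"dz":0.0006,"twist":0,"grip":0.03},{"dx":0,"dy":0.028,"dz":0.0006,"twist":0,"grip":0.03},{"dx":0,"dy":0.033,"dz":0.0007,"twist":0,"grip":0.03},{"dx":0,"dy":0.038,"dz":0.0007,"twist":0,"grip":0.03},{"dx":0,"dy":0.043,"dz":0.0007,"twist":0,"grip":0.03},{"dx":0,"dy":0.047,"dz":0.0008,"twist":0,"grip":0.03},{"dx":0,"dy":0.05,"dz":0.0008,"twist":0,"grip":0.03},{"dx":0,"dy":0.05,"dz":0.0008,"twist":0,"grip":0.03}]'

```text
clock: 28.05
tool_pos: [0.5778, 0.2298, 0.253]
ee_rot: [2.178, 2.259, 0.008]
force: [0.7, -0.6, 1.1]
width: 0.048
```

Emit:
arm_command --deltas '[{"dx":0,"dy":0.001,"dz":0,"twist":0,"grip":0.03},{"dx":0,"dy":0.002,"dz":0,"twist":0,"grip":0.03},{"dx":0,"dy":0.003,"dz":0,"twist":0,"grip":0.03},{"dx":0,"dy":0.004,"dz":0,"twist":0,"grip":0.03},{"dx":0,"dy":0.005,"dz":0,"twist":0,"grip":0.03}]'

```text
clock: 28.68
tool_pos: [0.5829, 0.23, 0.253]
ee_rot: [2.178, 2.259, 0.008]
force: [-1.6, -0.6, 0.8]
width: 0.0478
```

Emit:
arm_command --deltas '[{"dx":0,"dy":0.0006,"dz":0,"twist":0,"grip":0.03},{"dx":0,"dy":0.0012,"dz":0,"twist":0,"grip":0.03},{"dx":0,"dy":0.0018,"dz":0,"twist":0,"grip":0.03},{"dx":0,"dy":0.002,"dz":0,"twist":0,"grip":0.03}]'

```text
clock: 29.18
tool_pos: [0.5849, 0.2302, 0.253]
ee_rot: [2.178, 2.259, 0.008]
force: [-0.9, 0.3, 0.1]
width: 0.0479
```

Emit:
arm_command --deltas '[{"dx":0,"dy":0.0005,"dz":0,"twist":0,"grip":0.03},{"dx":0,"dy":0.001,"dz":0,"twist":0,"grip":0.03},{"dx":0,"dy":0.001,"dz":0,"twist":0,"grip":0.03}]'

```text
clock: 29.55
tool_pos: [0.586, 0.2302, 0.2531]
ee_rot: [2.178, 2.259, 0.009]
force: [-0.9, -0.4, 0.5]
width: 0.0476
```

Emit:
arm_command --deltas '[{"dx":0,"dy":0.0005,"dz":0,"twist":0,"grip":0.03},{"dx":0,"dy":0.001,"dz":0,"twist":0,"grip":0.03},{"dx":0,"dy":0.001,"dz":0,"twist":0,"grip":0.03}]'

```text
clock: 29.92
tool_pos: [0.587, 0.2302, 0.2531]
ee_rot: [2.178, 2.259, 0.009]
force: [-0.9, 0.0, 0.7]
width: 0.0474
```

Emit:
arm_command --deltas '[{"dx":0,"dy":0.0005,"dz":0,"twist":0,"grip":0.03},{"dx":0,"dy":0.001,"dz":0,"twist":0,"grip":0.03},{"dx":0,"dy":0.001,"dz":0,"twist":0,"grip":0.03}]'

```text
clock: 30.3
tool_pos: [0.5875, 0.2303, 0.253]
ee_rot: [2.178, 2.26, 0.007]
force: [-5.3, 0.0, 3.3]
width: 0.0479
```

Contact at x = 0.5875, as predicted (0.588). Release and retreat.

Emit:
arm_command --deltas '[{"dx":0,"dy":0,"dz":0,"twist":0,"grip":0.049},{"dx":0,"dy":0,"dz":0,"twist":0,"grip":0.054},{"dx":0,"dy":0,"dz":0,"twist":0,"grip":0.07},{"dx":0,"dy":0,"dz":0,"twist":0,"grip":0.085},{"dx":0,"dy":0,"dz":0,"twist":0,"grip":0.085},{"dx":0,"dy":0,"dz":-0.01,"twist":0,"grip":0.085},{"dx":0,"dy":0,"dz":-0.03,"twist":0,"grip":0.085},{"dx":0,"dy":0,"dz":-0.06,"twist":0,"grip":0.093},{"dx":0,"dy":0,"dz":-0.1,"twist":0,"grip":0.093},{"dx":0.04,"dy":0,"dz":-0.14,"twist":0,"grip":0.093},{"dx":0.09,"dy":0,"dz":-0.15,"twist":0,"grip":0.093},{"dx":0.14,"dy":0,"dz":-0.15,"twist":0,"grip":0.093},{"dx":0.19,"dy":0,"dz":-0.15,"twist":0,"grip":0.093},{"dx":0.23,"dy":0,"dz":-0.15,"twist":0,"grip":0.093},{"dx":0.25,"dy":0,"dz":-0.15,"twist":0,"grip":0.093},{"dx":0.25,"dy":0,"dz":-0.15,"twist":0,"grip":0.093}]'

```text
clock: 32.3
tool_pos: [0.577, 0.4806, 0.4031]
ee_rot: [2.176, 2.262, 0.006]
force: [-0.7, 0.6, -0.2]
width: 0.0928
```

```bash
python3 -c "
from plant import arm
from h import *
s=arm.observe(); print(s['force'],s['tool_pos'],s['clock'])
t=arm.get_image('top'); e=arm.get_image('side')
b=cv2.resize(t['img'][190:315,200:345],None,fx=2.75,fy=2.75,interpolation=cv2.INTER_CUBIC)
a=cv2.resize(e['img'][170:280,220:350],None,fx=3,fy=3,interpolation=cv2.INTER_CUBIC)
h=max(a.shape[0],b.shape[0]); f=lambda x:np.pad(x,((0,h-x.shape[0]),(0,0),(0,0)))
cv2.imwrite('pics/end.png',np.hstack([f(b),f(a)])[...,::-1])
o=cv2.imread('pics/top0.png')[...,::-1].astype(int); n=t['img'].astype(int)
print('red stop col306 old/new',o[216:232,306].tolist(),n[216:232,306].tolist()); print('blue',o[208:222,228].tolist(),n[208:222,228].tolist())
"
```

```text
[-0.6994  0.621  -0.1863] [0.577  0.4806 0.4031] 32.3
red stop col306 old/new [[179, 158, 117], [179, 159, 118], [173, 158, 126], [159, 155, 151], [157, 156, 155], [155, 151, 149], [138, 104, 100], [147, 67, 58], [149, 60, 51], [149, 61, 51], [146, 60, 50], [93, 51, 42], [90, 61, 47], [132, 106, 80], [175, 154, 114], [178, 159, 116]] [[183, 162, 120], [182, 161, 121], [177, 161, 130], [162, 159, 155], [160, 159, 157], [157, 154, 151], [139, 106, 103], [151, 69, 62], [157, 78, 69], [181, 137, 126], [207, 194, 180], [208, 199, 185], [210, 200, 187], [210, 199, 187], [212, 201, 188], [213, 203, 190]]
blue [[180, 161, 119], [175, 161, 128], [159, 157, 152], [157, 157, 155], [149, 152, 153], [95, 108, 136], [70, 88, 130], [67, 85, 130], [67, 83, 124], [56, 57, 76], [56, 55, 64], [69, 65, 69], [121, 112, 94], [175, 157, 117]] [[184, 164, 122], [178, 163, 131], [163, 161, 156], [161, 161, 159], [154, 155, 157], [98, 111, 140], [79, 94, 134], [125, 131, 152], [203, 194, 184], [210, 199, 187], [211, 202, 188], [212, 202, 189], [213, 204, 190], [214, 204, 191]]
```

View pics/end.png

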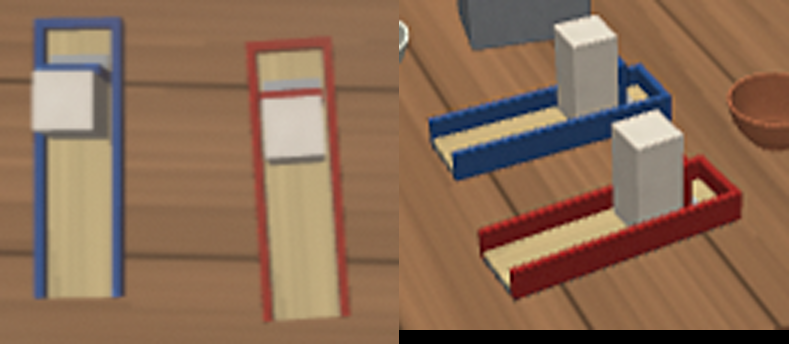

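Both props stand upright against their backstops, and the stops' rear edges are at the same pixels as at the start. I'm handing in.

```bash
python3 -c "
from plant import arm
print(arm.job_done())"
```

```text
the job is handed in; nothing more can be done
None
```

Both props are in their lanes, upright and against the backstops. I handed the job in at about 32 s of the 70 s allowed.

- **Rotated prop (far end of the board):** it weighed about 4 N on the lift, so it is solid. It stands in the red lane, slid up until the force rose from about 2 to 4.9 N. That is about 0.4 kg, a little under the stated solid range, but far above the hollow limit of 0.18 kg.
- **Square-on prop (near end):** it weighed about 1.6 N, so it is hollow. It stands in the blue lane, slid up until the force rose from about 1 to 5.3 N.

Both contact forces stayed below the 8 N that would move a backstop. The last top and side pictures show neither backstop shifted by as much as a pixel, and the arm ended clear of everything. I did not check the bowls, rib or clay block separately at the end; the arm passed well above them, and no unexpected force showed.

One disagreement came up: the top camera put both lanes about 5 mm too far to the left. I corrected this from the wrist pictures before setting down, and neither prop met a clear side force against the lane walls.

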